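Load the module tray into the test dock and set its lever to run

TASK

Lift the loaded tray by its grip bar onto the dock's front rails, high end wall towards the robot, and slide it into the slot until it is fully home against the back stop, pressing in the sprung contact; the stop is out of sight and set to a different depth each time, so push gently and feel for it, without ramming. With the tray home, swing the lever beside the slot from leaning towards the robot to upright and leave it there. Keep the tray level and both modules lying in it, and leave the jar, screwdriver and meter alone.

Things in the scene. Friction and masses are not known exactly. Their poses are not given: they have to be found in the camera images.
- tray: open aluminium tray, 140 (x) by 110 (y) mm, about 0.5 kg loaded: floor 4 mm thick, rims 14 mm high on three sides, end wall 32 mm high and 4 mm thick at its -x end (the end to push on). A steel bail with a grip bar stands across its middle, posts at y = +-42 mm. Origin: centre of the underside; x points away from the high end wall, z up.
- tray_grip (a point): centre of the tray's flat steel grip bar, 55 mm above the tray's underside; the bar runs along the tray's y, 84 mm long, 10 mm thick in x, 22 mm tall (44 to 66 mm above the underside)
- tray_push (a point): middle of the outer face of the tray's high end wall, 70 mm towards -x of its origin, 18 mm above the underside
- dock: fixed grey test dock with a low slot open towards the robot. Origin: bench level, on the slot's centre line, in front of the mouth; x: the way the tray slides in, y left, z up. Two support rails, tops 15 mm above the bench, |y| 42 to 62 mm, x -90 to 215 mm. A tray is easily set down with its centre at x = 0; home, its centre is at x = 90 to 115 mm, set by the hidden stop.
- dock_mouth (a point): mouth of the slot on its centre line (dock x = 85 mm), at rail-top height, 15 mm above the bench. Beyond it smooth side walls 119 mm apart and a roof 88 to 93 mm above the bench; the tray with its bar fits under it, a gripper holding the bar does not. Slippery lead-in flares from dock x = 50 mm narrow to 115 mm here; from x = 90 mm lips reach over the tray's rims, 36 mm above the bench
- module_wide: white plastic terminal module, 36 by 88 by 26 mm, lying loose in the tray's compartment next to the high end wall. Origin: centre of its underside, about 45 mm towards -x of the tray's middle and 4 mm above the tray's underside.
- module_narrow: black plastic terminal module, 36 by 60 by 26 mm, lying loose in the tray's compartment at the leading (+x) end. Origin: centre of its underside.
- contact (a joint): travel of the sprung contact plate in front of the hidden back stop, m: 0 when free, about 0.006 when the tray is fully home; its spring is weak (about 1 N), the stop behind it is hard
- lever (a joint): angle of the black lever on the dock's left side (+y), rad: 0 leaning 0.7 rad (40 degrees) from upright towards the robot (dock -x), 0.7 upright, 1.4 leaning as far the other way. It stays where it is left.
- lever_tip (a point): centre of the 26 mm ball at the lever's end, 80 mm from the hinge axis; the lever swings in the dock's x-z plane
- lever_axis (a point): point on the lever's hinge axis, which runs along the dock's y, 28 mm above the bench, at dock x = 45, y = 102 mm
- jar: small jar standing on the bench, 44 mm wide, 55 mm high, origin at the centre of its underside; to be left alone
- screwdriver: screwdriver, 160 mm long, lying on the bench; to be left alone, origin near its middle at bench level
- meter: hand-held grey meter, 100 by 52 by 26 mm, lying on the bench, origin at the centre of its underside; to be left alone
Not all that is in view belongs to the job. Several things have the shape of the tray; the one meant has the colours described above.

How it is judged:
By the outcome, as a careful person would: the job done as asked, in the order asked, and still so for the second after the job is handed in, with the robot touching nothing.
It also fails if it takes over 72 s, if anything falls off the work surface, if the arm or the gripper's body presses on something with over 40 N, if the wrist force passes 120 N, or if a joint passes its speed limit or range.

ROBOT

A 6-joint arm with a two-finger parallel gripper is mounted at the origin on the work surface. World frame = base frame: x ahead of the robot, y to its left, z up, the work surface at z = 0. Lengths are in m, angles in rad, forces in N, time in s.
With the tool pointing down it reaches from about 0.275 to 0.75 m from the base axis. Payload 10.2 kg.
Tool frame: the origin (TCP) lies between the finger pads; the fingertips stand 8 mm ahead of it and the grasp point (between the pads) lies 11 mm behind it; z points along the fingers, y is the line along which they close (so a half turn about z gives the same grasp; the last joint's range is limited). The gripper opens to 88 mm and grips with 3 to 60 N. Pads are 18 mm wide; open, the fingers measure 123 mm over their backs; the gripper's body (75 mm by 187 mm) begins 45 mm behind the grasp point.
Start: joints at [-1.463, 0.313, 1.498, -0, 1.331, -0.223], TCP at [0.171, -0.497, 0.247] pointing down, gripper open.
Joint ranges: [-2.94, 2.94], [-0.97, 2.17], [0.19, 2.56], [-1.23, 4.37], [0.02, 3.11], [-2.88, 2.88]. Speed limits (rad/s): [2.39, 2.39, 3.01, 3.14, 3.14, 3.14].

INTERFACE

Orientations are given as a unit quaternion [x, y, z, w].
In Python, from cell import status, vision, order gives the robot as it stands. The module is installed in compiled form; this text tells all that it offers.
- The arm moves only by the tool move_arm, never from a script. Its argument "series" is a list of rows, each a list of 7 numbers: the shift along the world's x, y, z in units of 0.2 m (1.0 is 0.2 m), then the turn, a rotation vector about the world's x, y, z in units of pi rad (1.0 is pi rad), then the opening, from 0 (shut) to 1 (fully open). In form: [[tx, ty, tz, wx, wy, wz, grip], ...]. A call has 1 to 12 rows; each row is the pose to reach, as a shift and turn from the pose commanded when the call began, turning the shorter way round; what a row does not reach only later rows make up. A row lasts 1/12 s, in which the tool goes at most 41.7 mm and 7.16 degrees, less where a joint would pass 70% of its speed; a pose out of reach is approached as far as the arm can. A call with a number of a shift or a turn outside -1 to 1 is refused whole. A call with a gripper value outside its range is refused whole. The fingers move at their own pace and stop on an object; "squeeze" is the grip in N (left out, the last holds). Time passes only in rows, so rows that repeat a pose let the fingers close. It gives the time, the measured TCP pose, the force, the opening and the grip force at its end, in the units of the state.
- status.sense(): the state, without advancing time (a new reading comes with each control period).
- vision.capture(name): name is "scene" or "side" or "wrist"; returns a dict with "frame" (384x512x3 uint8, blue, green, red), "fx", "fy", "cx", "cy" (pixels), "rvec" (rotation vector, rad) and "tvec" (3), from world to camera coordinates, as OpenCV has them. Camera axes: x right, y down, z forward; pixel columns grow to the right and rows downward; lengths in m; the calibration is good to about 2 mm. A picture is of the moment at which its call begins. There is no depth.
- order.hand_in(): hands the job in; it is judged then, once.
The state is a dict: "time_s": time; "joint_positions": joint angles; "qd": joint speeds; "tau": joint torques, N m; "tool_pos": TCP position; "ee_rot": TCP orientation; "force": force on the tool from outside, world axes, zero at the start; "torque": the same for the moment, N m; "opening": finger opening in m; "grasp_force": force on a finger pad.
Only numpy, scipy, OpenCV 4.12 (cv2) and the standard library are available. Lean on these libraries where they do the work, as an engineer would, in place of code of your own. Each camera call takes 0.05 s, during which the arm holds its last target. There are 200 camera calls.

## Working session

There is one attempt and no reset: what is moved stays moved. The work goes in short steps, Python scripts to look and compute and a tool call to move; the robot and the scene stay as the last step left them, time stands still between calls to the robot, and variables do not carry over. Pictures are saved under pics/ and viewed, at most 10 in all, crops included, and the job is handed in when it is done.

Besides the shell and the picture viewer there is one more tool, called after "Emit:" as name([rows], argument=value, ...), one row to a line, values as JSON. move_arm: Moves the arm, as the interface text tells. Shifts and turns lie within -1 to 1; 1 stands for 0.2 m of shift or pi rad of turn. Its arguments: {"type":"object","properties":{"series":{"type":"array"},"squeeze":{"type":"number"}},"required":["series"]}

```bash
mkdir -p pics; cat > h.py <<'E'
import numpy as np, cv2, pickle
from cell import status, vision, order
def cap(n,tag):
    c=vision.capture(n); cv2.imwrite(f'pics/{tag}.png',c['frame']); pickle.dump(c,open(f'pics/{tag}.pkl','wb')); return c
def load(tag): return pickle.load(open(f'pics/{tag}.pkl','rb'))
def ray(c,uv):
    R=cv2.Rodrigues(np.array(c['rvec'],float))[0]; t=np.array(c['tvec'],float).ravel()
    d=R.T@np.array([(uv[0]-c['cx'])/c['fx'],(uv[1]-c['cy'])/c['fy'],1.]); return -R.T@t,d/np.linalg.norm(d)
def plane(c,uv,z):
    o,d=ray(c,uv); return o+d*(z-o[2])/d[2]
def tri(*cu):
    A=np.zeros((3,3));b=np.zeros(3);P=[]
    for c,uv in cu:
        o,d=ray(c,uv);M=np.eye(3)-np.outer(d,d);A+=M;b+=M@o
        P.append((o,M))
    x=np.linalg.solve(A,b); return x,[float(np.linalg.norm(M@(x-o))) for o,M in P]
def proj(c,p):
    return cv2.projectPoints(np.array(p,float).reshape(-1,1,3),np.array(c['rvec'],float),np.array(c['tvec'],float),np.array([[c['fx'],0,c['cx']],[0,c['fy'],c['cy']],[0,0,1.]]),None)[0].reshape(-1,2)
E
python3 - <<'E'
from h import *
a=cap('scene','s0');b=cap('side','d0');w=cap('wrist','w0')
for c in(a,b,w): print(c['fx'],ray(c,(256,192)))
im=np.hstack([a['frame'],b['frame']]); 
cv2.imwrite('pics/v1.png',cv2.resize(a['frame'],(768,576),interpolation=cv2.INTER_CUBIC));cv2.imwrite('pics/v2.png',cv2.resize(b['frame'],(768,576),interpolation=cv2.INTER_CUBIC))
print(status.sense())
E
```

```text
406.07294265442096 (array([ 1.29911999, -0.04933267,  0.91167755]), array([-0.65613159,  0.11966113, -0.74509902]))
381.4844842248663 (array([ 0.47881691, -0.69142695,  0.68443903]), array([ 0.0799987 ,  0.79985789, -0.59483407]))
337.240966128411 (array([ 0.24107127, -0.47306831,  0.38470571]), array([-0.27917647, -0.09751588, -0.95527543]))
{'time_s': 0.15, 'joint_positions': array([-1.46338945e+00,  3.13275206e-01,  1.49820873e+00,  9.23357095e-06,
        1.33100405e+00, -2.23368809e-01]), 'qd': array([ 4.34310318e-05, -5.76921053e-04, -1.62691247e-03,  1.81334523e-03,
        1.12132606e-03, -2.05993530e-04]), 'tau': array([ 1.56234386e-03, -4.02300847e+01, -2.52317637e+01,  6.95481501e-02,
        3.44210467e-02, -7.24056054e-05]), 'tool_pos': array([ 0.17049598, -0.49637218,  0.24633648]), 'ee_rot': array([ 9.86354659e-01,  1.64633793e-01,  3.04181287e-05, -4.46652183e-04]), 'force': array([ 0.26076733, -0.46995862,  0.70924322]), 'torque': array([ 0.0150044 , -0.03908721,  0.02061716]), 'grasp_force': 0.0, 'opening': 0.08849866470565718}
```

View pics/v1.png

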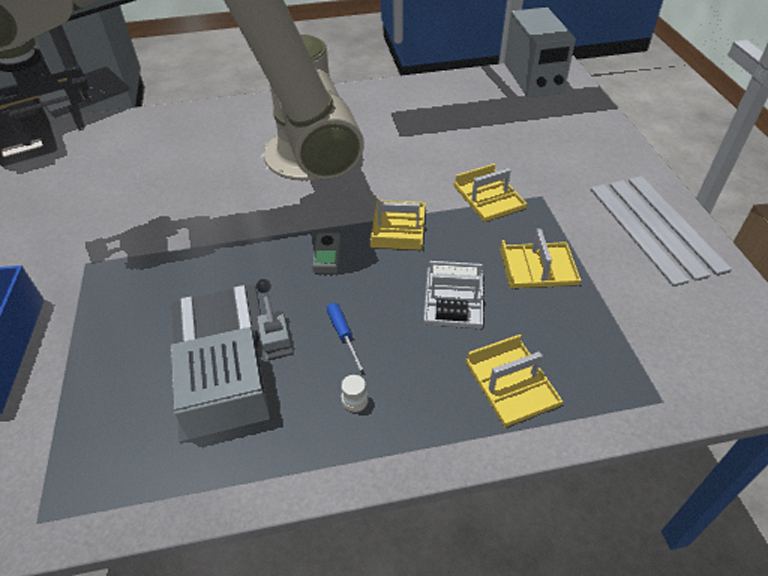

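View pics/v2.png

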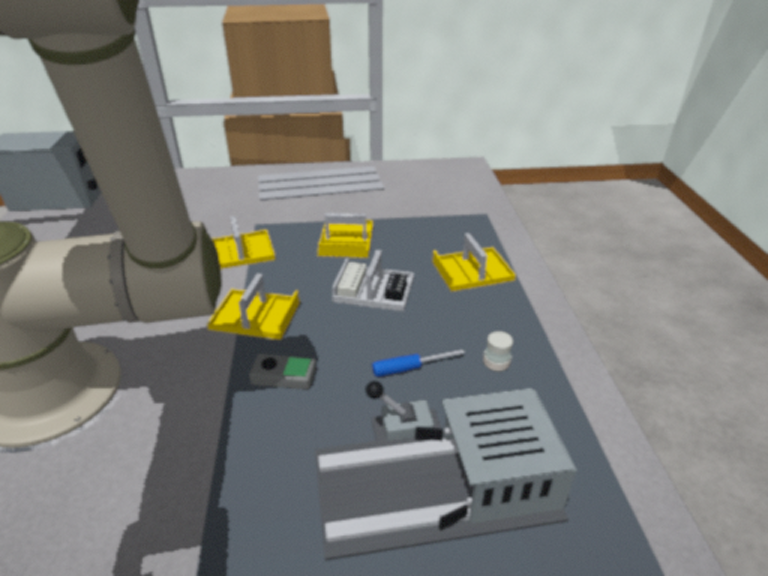

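The scene picture shows five tray-shaped things: yellow ones at about (398,225), (490,193), (540,262) and (515,380), and a bare aluminium one at (455,295), with white and black modules. In the side picture the aluminium one is at (373,283). It alone matches the described colours. The dock is at (220,350) in scene, with the lever ball at (263,286). I'll confirm with an enlarged crop.

```bash
python3 - <<'E'
from h import *
a=load('s0')['frame'];b=load('d0')['frame']
k=lambda f,x,y,w,h,s:cv2.resize(f[y:y+h,x:x+w],(w*s,h*s),interpolation=cv2.INTER_CUBIC)
# scene crop x270..336,y165..223 ; side x215..281,y160..218 (scale 6)
t=np.hstack([k(a,270,165,66,58,6),k(b,215,160,66,58,6)])
# dock: scene x105..205,y180..268 (4x); side x205..305,y250..338... 
d=np.hstack([k(a,108,180,99,60,4),k(b,205,250,99,60,4)])
cv2.imwrite('pics/v3.png',np.vstack([t,d])); print(t.shape,d.shape)
E
```

```text
(348, 792, 3) (240, 792, 3)
```

View pics/v3.png

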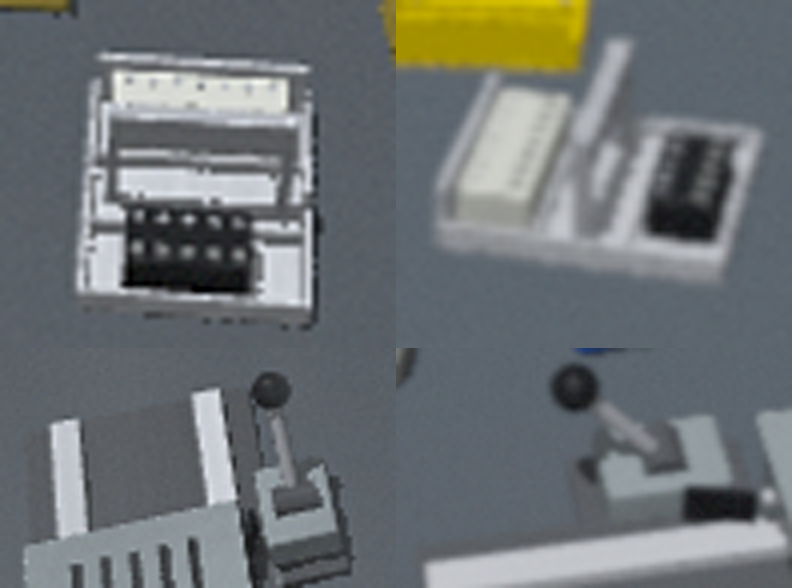

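The crop confirms it: bare aluminium tray, white module next to the high wall (robot side), black module at the leading end. The lower crops show the dock rails, and the black ball leaning towards the robot. Next come rough positions, then a wrist look.

```bash
python3 - <<'E'
from h import *
np.set_printoptions(precision=4,suppress=True)
a=load('s0');b=load('d0')
S=lambda x,y:(270+(x+.5)/6-.5,165+(y+.5)/6-.5); D=lambda x,y:(215+(x-396+.5)/6-.5,160+(y+.5)/6-.5)
print('front L/R corners under',plane(a,S(78,303),0),plane(a,S(312,326),0))
print('wall top',plane(a,S(100,55),.032),plane(a,S(308,67),.032))
print('tri front R/L? side near corner(720,280)=-y lead', tri((a,S(78,303)),(b,D(720,280))))
print('bar top ends: ',tri((a,S(104,112)),(b,D(578,140))),tri((a,S(300,122)),(b,D(622,42))))
# dock crop: scene
s=lambda x,y:(108+(x+.5)/4-.5,180+(y-348+.5)/4-.5); d=lambda x,y:(205+(x-396+.5)/4-.5,250+(y-348+.5)/4-.5)
print('ball',tri((a,s(271,390)),(b,d(575,387))))
print('rail starts (L outer..)',[plane(a,s(*p),.015) for p in((51,424),(77,420),(192,396),(219,390))])
print('rail near start side', plane(b,d(424,564),.015),tri((a,s(219,390)),(b,d(424,564))))
for z in(.0,): pass
fr=a['frame']; 
E
```

```text
front L/R corners under [ 0.5992  0.154  -0.    ] [0.6356 0.2585 0.    ]
wall top [0.4711 0.196  0.032 ] [0.5013 0.2955 0.032 ]
tri front R/L? side near corner(720,280)=-y lead (array([0.6002, 0.1539, 0.0021]), [0.0005664827938420144, 0.0005664827938419706])
bar top ends:  (array([0.5366, 0.1811, 0.0661]), [0.0031438063679418062, 0.003143806367941744]) (array([0.5637, 0.2688, 0.0648]), [0.0010206304865371311, 0.0010206304865371268])
ball (array([ 0.5223, -0.1314,  0.0912]), [0.00099729105935305, 0.0009972910593531578])
rail starts (L outer..) [array([ 0.4511, -0.3009,  0.015 ]), array([ 0.4512, -0.2821,  0.015 ]), array([ 0.445 , -0.1979,  0.015 ]), array([ 0.4432, -0.1779,  0.015 ])]
rail near start side [ 0.4373 -0.1776  0.015 ] (array([ 0.4384, -0.1773,  0.0121]), [0.001864936365079013, 0.0018649363650790624])
```

Emit:
move_arm([
  [0.25,0.2,0.1,0,0,0,1],
  [0.5,0.4,0.2,0,0,0,1],
  [0.75,0.6,0.3,0,0,0,1],
  [1,0.8,0.4,0,0,0,1],
  [1,0.8,0.4,0,0,0,1],
  [1,0.8,0.4,0,0,0,1],
  [1,0.8,0.4,0,0,0,1],
  [1,0.8,0.4,0,0,0,1],
  [1,0.8,0.4,0,0,0,1],
])

```text
time_s: 0.9
tool_pos: [0.3707, -0.3363, 0.3265]
ee_rot: [0.986, 0.166, -0.0, -0.0]
force: [-0.4, -0.2, 0.2]
opening: 0.0882
grasp_force: 0.0
```

Emit:
move_arm([
  [0.2,0.2,0,0,0,0,1],
  [0.4,0.4,0,0,0,0,1],
  [0.4,0.4,0,0,0,0,1],
  [0.4,0.4,0,0,0,0,1],
  [0.4,0.4,0,0,0,0,1],
])

```text
time_s: 1.32
tool_pos: [0.4501, -0.2569, 0.3258]
ee_rot: [0.986, 0.165, -0.001, -0.0]
force: [-0.1, -0.8, -0.0]
opening: 0.0879
grasp_force: 0.0
```

```bash
python3 - <<'E'
from h import *
w=cap('wrist','w1');print(ray(w,(256,192)),status.sense()['tool_pos'])
E
```

```text
(array([ 0.52090141, -0.23355075,  0.46423307]), array([-0.28036189, -0.09809768, -0.95486861])) [ 0.44966672 -0.25757985  0.32599878]
```

Emit:
move_arm([
  [0,0.2,0,0,0,0.04,1],
  [0,0.4,0,0,0,0.08,1],
  [0,0.6,0,0,0,0.12,1],
  [0,0.8,0,0,0,0.16,1],
  [0,1,0,0,0,0.2,1],
  [0,1,0,0,0,0.24,1],
  [0,1,0,0,0,0.28,1],
  [0,1,0,0,0,0.3,1],
  [0,1,0,0,0,0.3,1],
])

```text
time_s: 2.12
tool_pos: [0.45, -0.058, 0.3265]
ee_rot: [0.804, 0.595, -0.0, -0.0]
force: [0.4, 0.4, -0.2]
opening: 0.0881
grasp_force: 0.0
```

Emit:
move_arm([
  [0.1,0.2,0,0,0,0,1],
  [0.2,0.4,0,0,0,0,1],
  [0.2,0.6,0,0,0,0,1],
  [0.2,0.8,0,0,0,0,1],
  [0.2,1,0,0,0,0,1],
  [0.2,1,0,0,0,0,1],
  [0.2,1,0,0,0,0,1],
  [0.2,1,0,0,0,0,1],
])

```text
time_s: 2.78
tool_pos: [0.4907, 0.142, 0.3265]
ee_rot: [0.805, 0.593, -0.0, 0.0]
force: [0.5, -0.0, -0.5]
opening: 0.0884
grasp_force: 0.0
```

```bash
python3 - <<'E'
from h import *
w=cap('wrist','w2');print(ray(w,(256,192)),status.sense()['tool_pos'],status.sense()['ee_rot'],status.sense()['time_s'])
a=load('w1')['frame']
k=lambda f:cv2.resize(f,(400,300),interpolation=cv2.INTER_AREA)
cv2.imwrite('pics/v4.png',np.hstack([k(a),k(w['frame'])]))
E
```

```text
(array([0.51262239, 0.21279431, 0.46487164]), array([-0.08519809, -0.28429225, -0.95494461])) [0.49078177 0.1416861  0.32655198] [ 8.05135637e-01  5.93090665e-01 -2.57676589e-04  5.11536337e-05] 2.8333
```

View pics/v4.png

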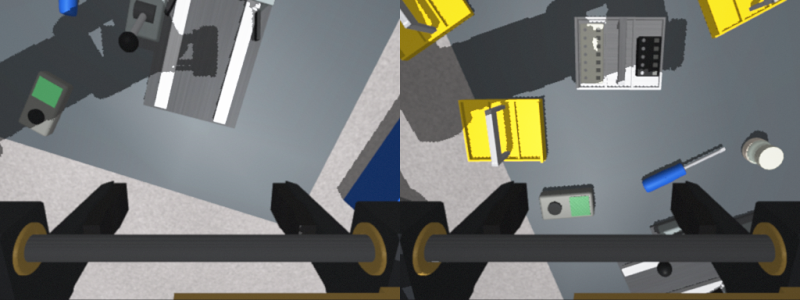

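Left (w1): rails run from about (145,105)–(235,128) up to the top of the frame, ball at (128,42). Right (w2): the tray at (575–663, 17–90) lies under the arm's shadow. I'll enlarge these two for edge picking.

```bash
python3 - <<'E'
from h import *
a=load('w1')['frame'];b=load('w2')['frame']
k=lambda f,x,y,w,h,s:cv2.resize(f[y:y+h,x:x+w],(w*s,h*s),interpolation=cv2.INTER_CUBIC)
b2=np.clip(b.astype(float)*1.3,0,255).astype('uint8')
cv2.imwrite('pics/v5.png',np.hstack([k(b2,220,15,122,107,4)[:428],np.vstack([k(a,150,0,156,107,2),k(a,150,60,156,107,2)])]))
E
```

```text
(no output)
```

View pics/v5.png

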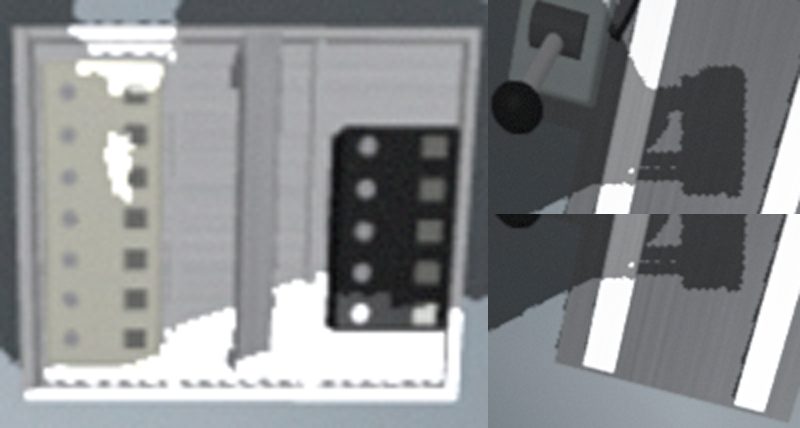

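```bash
python3 - <<'E'
from h import *
np.set_printoptions(precision=4,suppress=True)
s=load('s0');d=load('d0');w=load('w2');v=load('w1')
T=lambda x,y:(220+(x+.5)/4-.5,15+(y+.5)/4-.5)
S=lambda x,y:(270+(x+.5)/6-.5,165+(y+.5)/6-.5)
e1=plane(w,T(260,42),.066);e2=plane(w,T(254,366),.066);print('bar',e1,e2,(e1+e2)/2,np.degrees(np.arctan2(*(e1-e2)[:2]*[-1,1])),np.linalg.norm(e1-e2))
f1=plane(w,T(482,28),.014);f2=plane(w,T(459,400),.014);print('front rim',f1,f2,np.linalg.norm(f1-f2),np.degrees(np.arctan2(*(f1-f2)[:2]*[-1,1])))
g1=plane(w,T(12,28),.032);g2=plane(w,T(24,400),.032);print('wall',g1,g2,np.linalg.norm(g1-g2),np.degrees(np.arctan2(*(g1-g2)[:2]*[-1,1])))
m=((f1+f2)/2-(g1+g2)/2)[:2];print(m,np.linalg.norm(m),np.degrees(np.arctan2(m[1],m[0])),((f1+f2+g1+g2)/4))
print('tri bar ends',tri((s,S(300,118)),(w,T(260,42))),tri((s,S(104,108)),(w,T(254,366))))
# dock
A=lambda x,y:(150+(x-488+.5)/2-.5,(y+.5)/2-.5); B=lambda x,y:(150+(x-488+.5)/2-.5,60+(y-214+.5)/2-.5)
r=[plane(v,B(*p),.015) for p in((583,366),(613,373),(735,403),(765,411))];print('rail starts',*r)
# rail edges: fit by intensity, left rail outer edge & right rail inner edge
l=plane(v,A(645,0),.015);l2=plane(v,A(678,0),.015);print(l,l2)
for p,q in((r[0],l),(r[1],l2)): print('yaw',np.degrees(np.arctan2(*(l-r[0])[[1,0]])),np.degrees(np.arctan2(*(q-p)[[1,0]])))
print('ydir yaw',np.degrees(np.arctan2(*((r[0]-r[3])[:2]*[-1,1]))))
sc=lambda x,y:(108+(x+.5)/4-.5,180+(y-348+.5)/4-.5); dc=lambda x,y:(205+(x-396+.5)/4-.5,250+(y-348+.5)/4-.5)
print('ball',tri((s,sc(271,390)),(v,A(517,107)),(d,dc(575,387))))
print('rail L corner tri',tri((s,sc(219,390)),(v,B(583,366))),tri((s,sc(51,424)),(v,B(765,411))))
# roof top corners in scene/side views for yaw
E
```

```text
bar [0.5621 0.2646 0.066 ] [0.5374 0.1835 0.066 ] [0.5498 0.2241 0.066 ] -16.962105198854108 0.08474412459612118
front rim [0.6339 0.2551 0.014 ] [0.6017 0.1494 0.014 ] 0.11047153000280366 -16.959895624572546
wall [0.4984 0.294  0.032 ] [0.4677 0.1925 0.032 ] 0.10605690255775391 -16.820178515382697
[ 0.1348 -0.041 ] 0.1409048646872265 -16.91199238196878 [0.5504 0.2228 0.023 ]
tri bar ends (array([0.5627, 0.2666, 0.0654]), [0.0019792773064166713, 0.001979277306416727]) (array([0.5369, 0.1818, 0.0644]), [0.0017593830197914183, 0.001759383019791295])
rail starts [ 0.4376 -0.1805  0.015 ] [ 0.4396 -0.2007  0.015 ] [ 0.447  -0.2844  0.015 ] [ 0.4484 -0.3054  0.015 ]
[ 0.6046 -0.1706  0.015 ] [ 0.611  -0.1892  0.015 ]
yaw 3.3772012982125035 3.3772012982125035
yaw 3.3772012982125035 3.835451030569439
ydir yaw 4.946944597834602
ball (array([ 0.5222, -0.1323,  0.0912]), [0.0009161443281673926, 0.001441732804148988, 0.0015597149030397663])
rail L corner tri (array([ 0.4361, -0.1793,  0.0074]), [0.00033601640683421434, 0.00033601640683428524]) (array([ 0.4475, -0.304 ,  0.0111]), [0.0019931289157441995, 0.0019931289157443023])
```

```bash
python3 - <<'E'
from h import *
np.set_printoptions(precision=4,suppress=True)
def fit(tag,x0,y0,x1,y1,th,rows,mask=None):
    c=load(tag);g=c['frame'].min(2)[y0:y1,x0:x1].astype(float)
    n,l,st,ce=cv2.connectedComponentsWithStats((g>th).astype('uint8'))
    for i in range(1,n):
        if st[i,4]<120: continue
        ys,xs=np.nonzero(l==i)
        P=np.array([plane(c,(x+x0,y+y0),.015)[:2] for x,y in zip(xs,ys)])
        m=P.mean(0);u=np.linalg.svd(P-m,full_matrices=0)[2][0];u*=np.sign(u[0])
        t=(P-m)@u;n_=(P-m)@[-u[1],u[0]]
        print(tag,st[i],'mid',m,'yaw',np.degrees(np.arctan2(u[1],u[0])),'t',t.min(),t.max(),'w',n_.min(),n_.max(),'start',m+u*t.min())
fit('s0',105,180,180,240,170,0)
fit('d0',205,290,320,365,170,0)
fit('w1',150,0,310,170,200,0)
E
```

```text
s0 [ 51  10  11  29 182] mid [ 0.4986 -0.184 ] yaw 4.241343506729586 t -0.05589810438827452 0.05295837175630654 w -0.00912874568992453 0.009204018737635372 start [ 0.4429 -0.1881]
s0 [ 16  18   9  30 187] mid [ 0.5057 -0.2877] yaw 4.171999580265544 t -0.05484464815567662 0.053435784911580214 w -0.009037004419366713 0.009298678073803532 start [ 0.451  -0.2917]
d0 [  8   3  89  19 660] mid [ 0.5305 -0.1811] yaw 4.129793615549696 t -0.09103593649141394 0.098260317350135 w -0.009734174796720759 0.010071396160711139 start [ 0.4397 -0.1877]
d0 [ 12  45  91  23 771] mid [ 0.5247 -0.2852] yaw 5.35182990877293 t -0.07738225243313546 0.09948271074527308 w -0.01062797817174901 0.010542085278441285 start [ 0.4477 -0.2924]
w1 [ 71   0  23  45 667] mid [ 0.5861 -0.1803] yaw 7.652750331827549 t -0.027349777593002687 0.02278898992073663 w -0.010461599490990098 0.011620824024793495 start [ 0.559 -0.184]
w1 [ 123   26   37  133 1711] mid [ 0.5174 -0.2879] yaw 6.325121226313231 t -0.07113933752446731 0.09306144903541479 w -0.012193432662108298 0.012047964131954877 start [ 0.4467 -0.2958]
w1 [ 48  91  25  48 747] mid [ 0.4697 -0.1883] yaw 3.2187759973817354 t -0.030561877581147864 0.03126541705149238 w -0.010663521945014649 0.010772197551067706 start [ 0.4392 -0.19  ]
```

Emit:
move_arm([
  [0.15,0.2,-0.2,0,0,0,1],
  [0.3,0.41,-0.4,0,0,0,1],
  [0.3,0.41,-0.55,0,0,0,1],
  [0.3,0.41,-0.55,0,0,0,1],
  [0.3,0.41,-0.55,0,0,0,1],
])

```text
time_s: 3.25
tool_pos: [0.55, 0.2246, 0.2112]
ee_rot: [0.805, 0.594, -0.004, -0.002]
force: [-2.0, -0.1, -0.9]
opening: 0.0884
grasp_force: 0.0
```

```bash
python3 - <<'E'
from h import *
from scipy.spatial.transform import Rotation as R
w=cap('wrist','w3');s=status.sense();print(s['tool_pos'],R.from_quat(s['ee_rot']).as_matrix(),s['joint_positions'],s['force'])
cv2.imwrite('pics/v6.png',w['frame'])
E
```

```text
[0.5504063  0.22399244 0.21454142] [[ 0.29505287  0.95546916 -0.00474274]
 [ 0.95547767 -0.29506118 -0.00114597]
 [-0.00249433 -0.00419346 -0.9999881 ]] [ 1.89601824e-01  4.92520181e-01  1.32160199e+00 -2.38318548e-04
  1.33234423e+00  4.89175718e-01] [0.36165202 0.73742182 0.95115814]
```

View pics/v6.png

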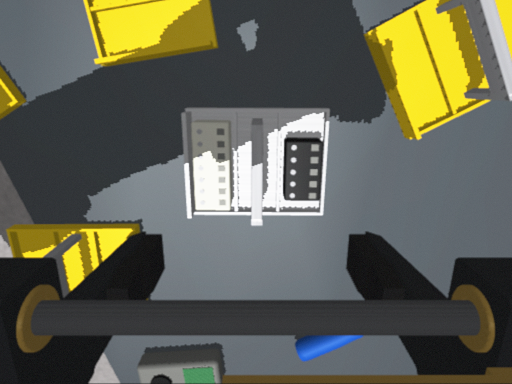

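The tray is centred and aligned; the bar runs from (257,120) to (257,222). Cross-checking the bar's height, then descending.

```bash
python3 - <<'E'
from h import *
np.set_printoptions(precision=4,suppress=True)
s=load('s0');w=load('w2');v=load('w3')
T=lambda x,y:(220+(x+.5)/4-.5,15+(y+.5)/4-.5)
S=lambda x,y:(270+(x+.5)/6-.5,165+(y+.5)/6-.5)
print(tri((v,(257,121)),(w,T(260,42)),(s,S(300,118))),tri((v,(257,219)),(w,T(254,366)),(s,S(104,108))),plane(v,(257,170),.066))
E
```

```text
(array([0.5632, 0.2676, 0.0647]), [0.0020388329950914827, 0.0029076513303681268, 0.0012849880352689457]) (array([0.5371, 0.1827, 0.0627]), [0.0022914550434179194, 0.0007498015505238636, 0.0030015854228593575]) [0.5522 0.2296 0.066 ]
```

Emit:
move_arm([
  [0,0,-0.15,0,0,0,0.55],
  [0,0,-0.3,0,0,0,0.55],
  [0,0,-0.4,0,0,0,0.55],
  [0,0,-0.5,0,0,0,0.55],
  [0,0,-0.5,0,0,0,0.55],
])

```text
time_s: 3.72
tool_pos: [0.5499, 0.2233, 0.1155]
ee_rot: [0.805, 0.593, -0.002, -0.001]
force: [0.2, -0.0, -0.3]
opening: 0.0569
grasp_force: 0.0
```

Emit:
move_arm([
  [0,0.005,-0.12,0,0,0,0.55],
  [0,0.005,-0.24,0,0,0,0.55],
  [0,0.005,-0.3,0,0,0,0.55],
  [0,0.005,-0.35,0,0,0,0.55],
  [0,0.005,-0.35,0,0,0,0.4],
  [0,0.005,-0.35,0,0,0,0],
  [0,0.005,-0.35,0,0,0,0],
  [0,0.005,-0.35,0,0,0,0],
  [0,0.005,-0.35,0,0,0,0],
  [0,0.005,-0.35,0,0,0,0],
  [0,0.005,-0.35,0,0,0,0],
  [0,0.005,-0.35,0,0,0,0],
], squeeze=35)

```text
time_s: 4.72
tool_pos: [0.5508, 0.2265, 0.0473]
ee_rot: [0.804, 0.594, 0.0, 0.0]
force: [-0.5, -0.5, 3.6]
opening: 0.0096
grasp_force: 35.0
```

Emit:
move_arm([
  [0,0,0.03,0,0,0,0],
  [0,0,0.07,0,0,0,0],
  [0,0,0.12,0,0,0,0],
  [0,0,0.18,0,0,0,0],
  [0,0,0.24,0,0,0,0],
  [0,0,0.3,0,0,0,0],
  [0,0,0.36,0,0,0,0],
  [0,0,0.42,0,0,0,0],
  [0,0,0.47,0,0,0,0],
  [0,0,0.5,0,0,0,0],
  [0,0,0.5,0,0,0,0],
])

```text
time_s: 5.63
tool_pos: [0.5511, 0.2266, 0.1484]
ee_rot: [0.804, 0.594, 0.001, 0.001]
force: [0.4, -0.9, -4.2]
opening: 0.0096
grasp_force: 35.0
```

```bash
python3 - <<'E'
from h import *
s=status.sense();print(s['tool_pos'],s['force'],s['torque'],s['opening'],s['grasp_force'])
w=cap('wrist','w4');d=cap('side','d4');c=cap('scene','s4')
k=lambda f:cv2.resize(f,(400,300),interpolation=cv2.INTER_AREA)
cv2.imwrite('pics/v7.png',np.vstack([np.hstack([k(w['frame']),k(d['frame'])]),np.hstack([k(d['frame'][100:250,150:350]),k(c['frame'][100:250,230:430])])]))
E
```

```text
[0.55105944 0.22656791 0.14838512] [ 0.41505209 -0.94683438 -4.2110423 ] [-0.08804756 -0.05111554 -0.08043529] 0.00960219987604014 34.999872129410505
```

View pics/v7.png

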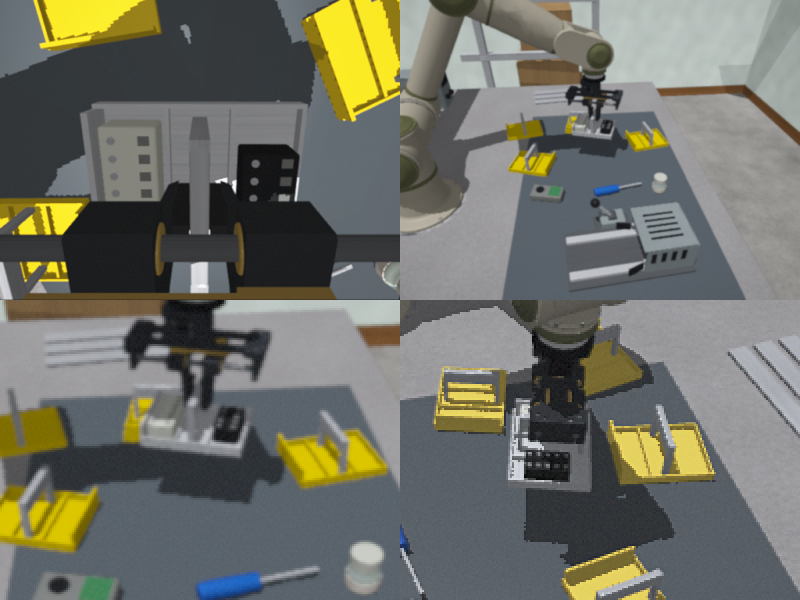

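The tray is lifted level with both modules lying in it: wrist view white (130,160), black (265,175). Carrying it to the dock over the lever ball.

Emit:
move_arm([
  [0,-0.03,0.03,0,0,0,0],
  [0,-0.09,0.07,0,0,0.01,0],
  [0,-0.17,0.11,0,0,0.02,0],
  [0,-0.26,0.15,0,0,0.035,0],
  [0,-0.36,0.18,0,0,0.05,0],
  [-0.01,-0.46,0.2,0,0,0.065,0],
  [-0.02,-0.56,0.2,0,0,0.08,0],
  [-0.03,-0.66,0.2,0,0,0.095,0],
  [-0.04,-0.76,0.2,0,0,0.105,0],
  [-0.05,-0.85,0.2,0,0,0.112,0],
  [-0.06,-0.93,0.2,0,0,0.118,0],
  [-0.07,-1,0.2,0,0,0.118,0],
])

```text
time_s: 6.78
tool_pos: [0.5361, 0.025, 0.1867]
ee_rot: [0.681, 0.733, -0.0, -0.0]
force: [0.0, -0.1, -4.3]
opening: 0.0098
grasp_force: 35.0
```

Emit:
move_arm([
  [0,-0.08,0,0,0,0,0],
  [0,-0.17,0,0,0,0,0],
  [0,-0.27,0,0,0,0,0],
  [0,-0.37,0,0,0,0,0],
  [0,-0.47,0,0,0,0,0],
  [0,-0.57,0,0,0,0,0],
  [0,-0.67,0,0,0,0,0],
  [0,-0.77,0,0,0,0,0],
  [0,-0.86,0,0,0,0,0],
  [0,-0.93,0,0,0,0,0],
  [0,-0.98,0,0,0,0,0],
  [0,-1,0,0,0,0,0],
])

```text
time_s: 7.78
tool_pos: [0.5363, -0.1748, 0.1866]
ee_rot: [0.681, 0.732, -0.0, -0.0]
force: [1.0, 0.3, -4.6]
opening: 0.0094
grasp_force: 35.0
```

Emit:
move_arm([
  [0,-0.04,0,0,0,0,0],
  [0,-0.1,0,0,0,0,0],
  [0,-0.17,0,0,0,0,0],
  [0,-0.23,0,0,0,0,0],
  [0,-0.27,0,0,0,0,0],
  [0,-0.29,0,0,0,0,0],
  [0,-0.29,0,0,0,0,0],
  [0,-0.29,0,0,0,0,0],
  [0,-0.29,0,0,0,0,0],
])

```text
time_s: 8.53
tool_pos: [0.5365, -0.2311, 0.1867]
ee_rot: [0.681, 0.733, 0.0, -0.0]
force: [-0.4, 0.5, -4.0]
opening: 0.0098
grasp_force: 35.0
```

```bash
python3 - <<'E'
from h import *
s=status.sense();print(s['tool_pos'],s['ee_rot'],s['force'],s['opening'],s['time_s'])
w=cap('wrist','w5');d=cap('side','d5');c=cap('scene','s5')
k=lambda f:cv2.resize(f,(400,300),interpolation=cv2.INTER_CUBIC)
cv2.imwrite('pics/v8.png',np.vstack([np.hstack([k(w['frame']),k(c['frame'])]),np.hstack([k(d['frame'][180:380,180:400]),k(c['frame'][120:300,80:320])])]))
E
```

```text
[ 0.53653979 -0.23106505  0.18669894] [ 6.80602446e-01  7.32652904e-01  7.99055904e-05 -1.64235395e-04] [-0.36168694  0.48600663 -4.01892337] 0.009785321318059124 8.5333
```

View pics/v8.png

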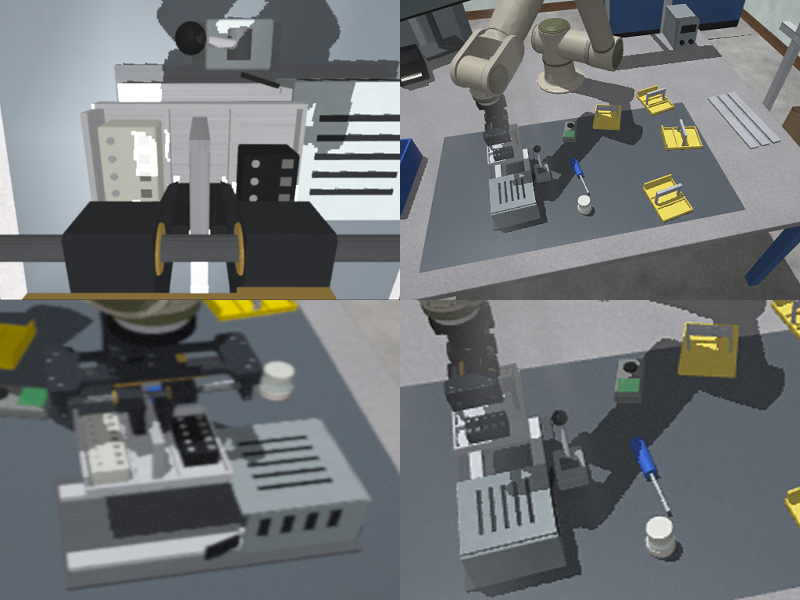

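```bash
python3 - <<'E'
from h import *
np.set_printoptions(precision=4,suppress=True)
c=load('w5');g=c['frame'].min(2).astype(int)
O=np.array([.535,-.234]);a=np.radians(4.2);R=np.array([[np.cos(a),-np.sin(a)],[np.sin(a),np.cos(a)]])
dk=lambda p:R.T@(p[:2]-O)
for u in(170,250,340): print(u,g[78:134:2,u])
for u in(170,250,340):
  for r in (104,106,108,110): print(u,r,dk(plane(c,(u,r),.015)))
# roof slots: dark centres at columns
for u in(430,470):
  col=g[130:285,u]; m=(col<70).astype('uint8')[:,None]; n,l,st,ce=cv2.connectedComponentsWithStats(m)
  print(u,[(round(float(ce[i,1]+130),1),dk(plane(c,(u,ce[i,1]+130),.093))) for i in range(1,n)])
E
```

```text
170 [186 186  83 156 155 154 152 153 154 157 156 154 156  91 156 255 255 255
 255 255 255 255 255 255 255 255 216 141]
250 [ 76  80  78  78  74  75  72  77  76  79  77  74  77  73 119 175 179 183
 182 174 180 178 176 183 177 177 143 143]
340 [120 123 122 124 118 102  74  74  74  77  74  76  45  37  36  72 176 178
 179 175 177 173 177 180 180 175 130 141]
170 104 [-0.0744  0.0629]
170 106 [-0.0746  0.0612]
170 108 [-0.0747  0.0595]
170 110 [-0.0748  0.0577]
250 104 [-0.0031  0.0629]
250 106 [-0.0031  0.0612]
250 108 [-0.0031  0.0594]
250 110 [-0.0031  0.0577]
340 104 [0.0772 0.0629]
340 106 [0.0774 0.0611]
340 108 [0.0775 0.0594]
340 110 [0.0776 0.0577]
430 [(151.0, array([0.123 , 0.0347])), (176.5, array([0.1258, 0.0163])), (200.5, array([ 0.1285, -0.0017])), (223.5, array([ 0.1312, -0.0197])), (245.5, array([ 0.1339, -0.0376]))]
470 [(151.0, array([0.1509, 0.0346])), (176.0, array([0.1542, 0.0167])), (200.5, array([ 0.1575, -0.0017])), (223.5, array([ 0.1609, -0.0197])), (245.5, array([ 0.1642, -0.0376]))]
```

Emit:
move_arm([
  [-0.03,-0.012,-0.04,0,0,0,0],
  [-0.03,-0.012,-0.1,0,0,0,0],
  [-0.03,-0.012,-0.17,0,0,0,0],
  [-0.03,-0.012,-0.24,0,0,0,0],
  [-0.03,-0.012,-0.31,0,0,0,0],
  [-0.03,-0.012,-0.38,0,0,0,0],
  [-0.03,-0.012,-0.45,0,0,0,0],
  [-0.03,-0.012,-0.51,0,0,0,0],
  [-0.03,-0.012,-0.55,0,0,0,0],
  [-0.03,-0.012,-0.58,0,0,0,0],
  [-0.03,-0.012,-0.59,0,0,0,0],
  [-0.03,-0.012,-0.59,0,0,0,0],
])

```text
time_s: 9.68
tool_pos: [0.5306, -0.2339, 0.0686]
ee_rot: [0.681, 0.733, 0.0, -0.0]
force: [1.1, -0.7, -4.4]
opening: 0.0095
grasp_force: 35.0
```

Emit:
move_arm([
  [0,0,-0.008,0,0,0,0],
  [0,0,-0.016,0,0,0,0],
  [0,0,-0.022,0,0,0,0],
  [0,0,-0.028,0,0,0,0],
  [0,0,-0.028,0,0,0,0],
  [0,0,-0.028,0,0,0,0],
])

```text
time_s: 10.18
tool_pos: [0.5305, -0.234, 0.0631]
ee_rot: [0.681, 0.733, 0.0, 0.0]
force: [-0.6, 0.1, -5.0]
opening: 0.0096
grasp_force: 35.0
```

Emit:
move_arm([
  [0,0,-0.004,0,0,0,0],
  [0,0,-0.008,0,0,0,0],
  [0,0,-0.008,0,0,0,0],
  [0,0,-0.008,0,0,0,0],
])

```text
time_s: 10.52
tool_pos: [0.5306, -0.234, 0.0622]
ee_rot: [0.681, 0.733, -0.0, 0.0]
force: [-3.4, 1.6, 5.5]
opening: 0.01
grasp_force: 35.0
```

Emit:
move_arm([
  [0,0,0,0,0,0,0.1],
  [0,0,0,0,0,0,0.2],
  [0,0,0,0,0,0,0.3],
  [0,0,0,0,0,0,0.35],
  [0,0,0.04,0,0,0,0.35],
  [0,0,0.1,0,0,0,0.35],
  [0,0,0.2,0,0,0,0.35],
  [0,0,0.35,0,0,0,0.35],
  [0,0,0.5,0,0,0,0.35],
  [0,0,0.64,0,0,0,0.35],
  [0,0,0.64,0,0,0,0.35],
])

```text
time_s: 11.43
tool_pos: [0.5323, -0.2351, 0.1966]
ee_rot: [0.681, 0.733, 0.001, 0.005]
force: [-0.2, -0.3, 0.8]
opening: 0.0309
grasp_force: 0.0
```

Emit:
move_arm([
  [-0.08,-0.02,0,0,0,0.04,0],
  [-0.16,-0.04,0,0,0,0.08,0],
  [-0.24,-0.06,0,0,0,0.12,0],
  [-0.32,-0.08,0,0,0,0.16,0],
  [-0.4,-0.1,0,0,0,0.2,0],
  [-0.48,-0.12,0,0,0,0.24,0],
  [-0.49,-0.12,0,0,0,0.28,0],
  [-0.49,-0.12,0,0,0,0.32,0],
  [-0.49,-0.12,0,0,0,0.36,0],
  [-0.49,-0.12,0,0,0,0.4,0],
  [-0.49,-0.12,0,0,0,0.44,0],
  [-0.49,-0.12,0,0,0,0.48,0],
])

```text
time_s: 12.43
tool_pos: [0.4325, -0.2579, 0.1901]
ee_rot: [-0.004, 1.0, -0.0, 0.0]
force: [-0.5, 0.2, 0.4]
opening: 0.0006
grasp_force: 0.0
```

Emit:
move_arm([
  [0,0,0,0,0,0.02,0],
  [0,0,0,0,0,0.02,0],
  [0,0,0,0,0,0.02,0],
])

```text
time_s: 12.68
tool_pos: [0.4325, -0.258, 0.1899]
ee_rot: [-0.031, 1.0, -0.0, 0.0]
force: [0.2, -0.2, -0.6]
opening: 0.0005
grasp_force: 0.0
```

```bash
python3 - <<'E'
from h import *
s=status.sense();print(s['tool_pos'],s['ee_rot'],s['force'],s['opening'],s['time_s'],s['joint_positions'])
w=cap('wrist','w6');d=cap('side','d6');c=cap('scene','s6')
k=lambda f:cv2.resize(f,(400,300),interpolation=cv2.INTER_CUBIC)
cv2.imwrite('pics/v9.png',np.vstack([np.hstack([k(w['frame']),k(c['frame'])]),np.hstack([k(d['frame'][180:380,180:400]),k(c['frame'][120:300,80:320])])]))
E
```

```text
[ 0.43249465 -0.25795074  0.18990632] [-3.14731404e-02  9.99504563e-01 -1.98608405e-04  1.75225188e-04] [ 0.20321865 -0.19244299 -0.60914281] 0.0005182105549572496 12.6833 [-7.70826571e-01  3.18884027e-01  1.64502295e+00 -2.61243030e-05
  1.17715651e+00 -2.40456956e+00]
```

View pics/v9.png

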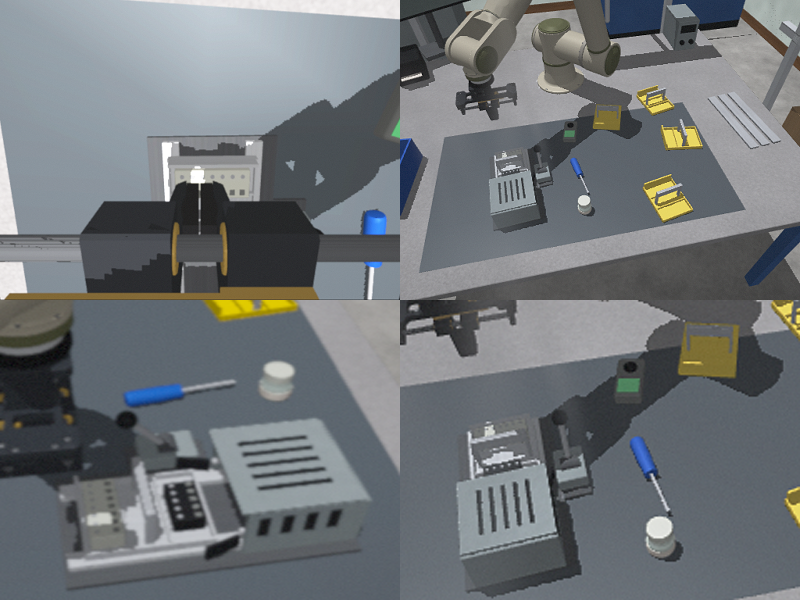

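Tray sits flat on the rails between the flares, both modules in place (side crop: white (100,505), black (183,500)). Lowering closed fingers behind the end wall.

Emit:
move_arm([
  [0,0,-0.1,0,0,0,0],
  [0,0,-0.25,0,0,0,0],
  [0,0,-0.4,0,0,0,0],
  [0,0,-0.55,0,0,0,0],
  [0,0,-0.68,0,0,0,0],
  [0,0,-0.75,0,0,0,0],
  [0,0,-0.775,0,0,0,0],
  [0,0,-0.775,0,0,0,0],
  [0,0,-0.775,0,0,0,0],
])

```text
time_s: 13.58
tool_pos: [0.4329, -0.2583, 0.0353]
ee_rot: [-0.032, 0.999, -0.0, 0.0]
force: [-0.1, -0.1, 0.1]
opening: 0.0007
grasp_force: 0.0
```

Emit:
move_arm([
  [0.015,0.001,0,0,0,0,0],
  [0.03,0.002,0,0,0,0,0],
  [0.045,0.003,0,0,0,0,0],
  [0.06,0.004,0,0,0,0,0],
  [0.075,0.005,0,0,0,0,0],
  [0.09,0.006,0,0,0,0,0],
  [0.105,0.007,0,0,0,0,0],
  [0.12,0.009,0,0,0,0,0],
  [0.135,0.01,0,0,0,0,0],
  [0.15,0.011,0,0,0,0,0],
])

```text
time_s: 14.42
tool_pos: [0.462, -0.2557, 0.0346]
ee_rot: [-0.033, 0.999, 0.0, -0.001]
force: [-6.2, 0.6, 4.7]
opening: 0.0005
grasp_force: 3.4
```

Emit:
move_arm([
  [0.02,0.001,0,0,0,0,0],
  [0.04,0.003,0,0,0,0,0],
  [0.06,0.004,0,0,0,0,0],
  [0.08,0.006,0,0,0,0,0],
  [0.1,0.007,0,0,0,0,0],
  [0.12,0.009,0,0,0,0,0],
  [0.14,0.01,0,0,0,0,0],
  [0.16,0.012,0,0,0,0,0],
  [0.18,0.013,0,0,0,0,0],
  [0.18,0.013,0,0,0,0,0],
])

```text
time_s: 15.25
tool_pos: [0.4987, -0.2531, 0.0346]
ee_rot: [-0.033, 0.999, 0.0, -0.0]
force: [-2.2, -0.5, 0.2]
opening: 0.0003
grasp_force: 0.5
```

Emit:
move_arm([
  [0.02,0.001,0,0,0,0,0],
  [0.04,0.003,0,0,0,0,0],
  [0.06,0.004,0,0,0,0,0],
  [0.08,0.006,0,0,0,0,0],
  [0.1,0.007,0,0,0,0,0],
  [0.12,0.009,0,0,0,0,0],
  [0.14,0.01,0,0,0,0,0],
  [0.16,0.012,0,0,0,0,0],
  [0.16,0.012,0,0,0,0,0],
])

```text
time_s: 16.0
tool_pos: [0.5307, -0.2507, 0.0344]
ee_rot: [-0.033, 0.999, 0.0, -0.0]
force: [-0.8, -0.6, 1.0]
opening: 0.0006
grasp_force: 0.4
```

Emit:
move_arm([
  [0.007,0.0005,0,0,0,0,0],
  [0.014,0.001,0,0,0,0,0],
  [0.021,0.0015,0,0,0,0,0],
  [0.028,0.002,0,0,0,0,0],
])

```text
time_s: 16.33
tool_pos: [0.5355, -0.2503, 0.0344]
ee_rot: [-0.033, 0.999, 0.0, -0.001]
force: [-5.1, -1.1, 3.9]
opening: 0.0007
grasp_force: 2.7
```

Emit:
move_arm([
  [0.005,0.0004,0,0,0,0,0],
  [0.01,0.0007,0,0,0,0,0],
  [0.015,0.001,0,0,0,0,0],
  [0.02,0.0015,0,0,0,0,0],
  [0.025,0.0018,0,0,0,0,0],
])

```text
time_s: 16.75
tool_pos: [0.5405, -0.25, 0.0344]
ee_rot: [-0.033, 0.999, 0.0, -0.001]
force: [-5.1, -0.5, 3.3]
opening: 0.0006
grasp_force: 2.7
```

Emit:
move_arm([
  [0.005,0.0004,0,0,0,0,0],
  [0.01,0.0007,0,0,0,0,0],
  [0.015,0.001,0,0,0,0,0],
  [0.02,0.0015,0,0,0,0,0],
])

```text
time_s: 17.08
tool_pos: [0.5445, -0.2497, 0.0344]
ee_rot: [-0.033, 0.999, 0.0, -0.001]
force: [-5.3, 0.1, 2.2]
opening: 0.0007
grasp_force: 2.6
```

Emit:
move_arm([
  [0.005,0.0004,0,0,0,0,0],
  [0.01,0.0007,0,0,0,0,0],
  [0.015,0.001,0,0,0,0,0],
  [0.02,0.0015,0,0,0,0,0],
])

```text
time_s: 17.42
tool_pos: [0.5484, -0.2494, 0.0344]
ee_rot: [-0.033, 0.999, 0.0, -0.001]
force: [-5.9, -0.5, 3.7]
opening: 0.0006
grasp_force: 3.2
```

Emit:
move_arm([
  [0.005,0.0004,0,0,0,0,0],
  [0.01,0.0007,0,0,0,0,0],
  [0.015,0.001,0,0,0,0,0],
])

```text
time_s: 17.67
tool_pos: [0.5513, -0.2492, 0.0344]
ee_rot: [-0.033, 0.999, 0.0, -0.001]
force: [-6.3, -0.8, 3.4]
opening: 0.0002
grasp_force: 3.3
```

Emit:
move_arm([
  [0.005,0.0004,0,0,0,0,0],
  [0.01,0.0007,0,0,0,0,0],
  [0.015,0.001,0,0,0,0,0],
])

```text
time_s: 17.92
tool_pos: [0.5534, -0.249, 0.0344]
ee_rot: [-0.033, 0.999, 0.001, -0.002]
force: [-16.3, -1.8, 10.6]
opening: 0.0003
grasp_force: 8.8
```

Emit:
move_arm([
  [0.004,0.0003,0,0,0,0,0],
  [0.006,0.0004,0,0,0,0,0],
  [0.006,0.0004,0,0,0,0,0],
])

```text
time_s: 18.17
tool_pos: [0.5534, -0.249, 0.0344]
ee_rot: [-0.033, 0.999, 0.001, -0.004]
force: [-20.2, -1.8, 11.1]
opening: 0.0004
grasp_force: 10.3
```

Firm stop at x = 0.5534: force rose to 20 N with no further travel, after about 6 mm of slightly higher resistance. Retreating and going to the lever.

Emit:
move_arm([
  [-0.02,-0.001,0,0,0,0,0],
  [-0.05,-0.004,0,0,0,0,0],
  [-0.1,-0.007,0,0,0,0,0],
  [-0.15,-0.011,0.02,0,0,0,0],
  [-0.15,-0.011,0.1,0,0,0,0],
  [-0.15,-0.011,0.25,0,0,0,0],
  [-0.15,-0.011,0.42,0,0,0,0],
  [-0.15,-0.011,0.6,0,0,0,0],
  [-0.15,-0.011,0.75,0,0,0,0.3],
  [-0.15,-0.011,0.8,0,0,0,0.6],
  [-0.15,-0.011,0.8,0,0,0,0.7],
])

```text
time_s: 19.08
tool_pos: [0.5271, -0.2515, 0.1968]
ee_rot: [-0.033, 0.999, -0.002, 0.002]
force: [-0.1, 0.1, 0.2]
opening: 0.018
grasp_force: 0.0
```

Emit:
move_arm([
  [0.01,0.05,0,0,0,-0.04,0.7],
  [0.02,0.1,0,0,0,-0.08,0.7],
  [0.03,0.15,0,0,0,-0.12,0.7],
  [0.04,0.2,0,0,0,-0.16,0.7],
  [0.05,0.25,0,0,0,-0.2,0.7],
  [0.06,0.3,0,0,0,-0.24,0.7],
  [0.07,0.35,0,0,0,-0.28,0.7],
  [0.08,0.4,0,0,0,-0.32,0.7],
  [0.08,0.45,0,0,0,-0.36,0.7],
  [0.08,0.5,0,0,0,-0.4,0.7],
  [0.08,0.55,0,0,0,-0.44,0.7],
  [0.08,0.6,0,0,0,-0.48,0.7],
])

```text
time_s: 20.08
tool_pos: [0.5416, -0.1303, 0.192]
ee_rot: [0.66, 0.751, -0.0, -0.002]
force: [-0.2, -0.9, -0.0]
opening: 0.0619
grasp_force: 0.0
```

Emit:
move_arm([
  [0,0,0,0,0,-0.02,0.7],
  [0,0,0,0,0,-0.02,0.7],
  [0,0,0,0,0,-0.02,0.7],
])

```text
time_s: 20.33
tool_pos: [0.5419, -0.1309, 0.1929]
ee_rot: [0.68, 0.733, -0.0, -0.001]
force: [-0.7, 0.2, -0.3]
opening: 0.0618
grasp_force: 0.0
```

```bash
python3 - <<'E'
from h import *
np.set_printoptions(precision=4,suppress=True)
s=status.sense();print(s['tool_pos'],s['ee_rot'],s['force'],s['opening'],s['time_s'])
w=cap('wrist','w7');d=cap('side','d7');c=cap('scene','s7')
# grip-bar / tray, as seen: push-wall position and dark ball in side view
for n,cc in(('side',d),('scene',c),('wrist',w)): print(n,proj(cc,[[.5215,-.1325,.09],[.573,-.1295,.108],[.545,-.2345,.047]]))
k=lambda f:cv2.resize(f,(400,300),interpolation=cv2.INTER_CUBIC)
cv2.imwrite('pics/v10.png',np.vstack([np.hstack([k(w['frame']),k(c['frame'])]),np.hstack([k(d['frame'][210:370,180:400]),k(c['frame'][150:280,90:260])])]))
E
```

```text
[ 0.5419 -0.1309  0.1929] [ 0.6799  0.7333 -0.0003 -0.0011] [-0.6501  0.1657 -0.2929] 0.06183301335115086 20.3333
side [[249.3587 260.5214]
 [273.6862 251.8505]
 [265.6662 313.2154]]
scene [[175.2011 189.9383]
 [176.4875 199.3897]
 [141.0572 212.4061]]
wrist [[228.5428 191.1983]
 [300.4693 199.949 ]
 [250.9244 281.2065]]
```

View pics/v10.png

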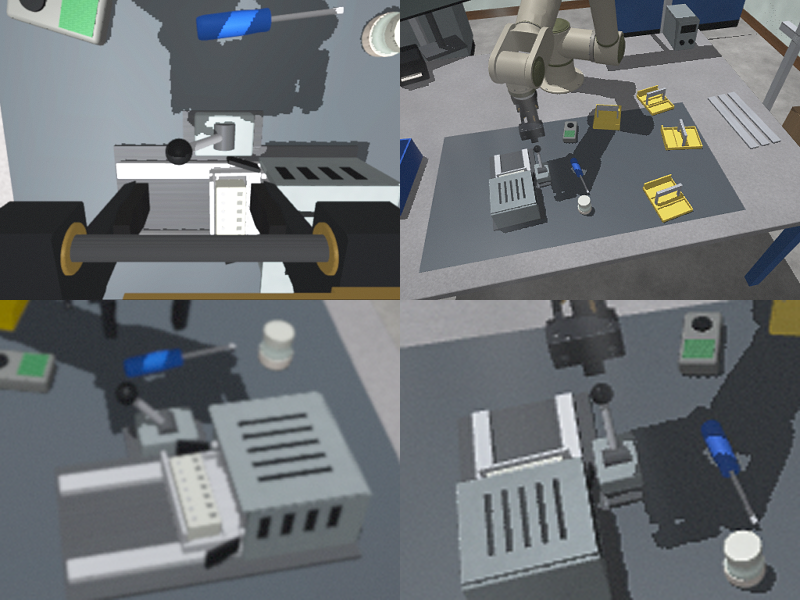

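The tray is in the slot, straight, white module visible by the end wall (side crop (195,495)); ball is still leaning, wrist at (179,152). Descending onto the ball.

Emit:
move_arm([
  [-0.05,-0.006,0,0,0,0,0.7],
  [-0.1,-0.013,-0.02,0,0,0,0.7],
  [-0.1,-0.013,-0.12,0,0,0,0.7],
  [-0.1,-0.013,-0.24,0,0,0,0.7],
  [-0.1,-0.013,-0.36,0,0,0,0.7],
  [-0.1,-0.013,-0.45,0,0,0,0.7],
  [-0.1,-0.013,-0.49,0,0,0,0.7],
  [-0.1,-0.013,-0.5,0,0,0,0.7],
  [-0.1,-0.013,-0.5,0,0,0,0.7],
])

```text
time_s: 21.23
tool_pos: [0.5224, -0.1339, 0.0947]
ee_rot: [0.681, 0.733, 0.0, -0.0]
force: [-0.6, -0.5, 0.4]
opening: 0.0616
grasp_force: 0.0
```

Emit:
move_arm([
  [0,0,0,0,0,0,0.4],
  [0,0,0,0,0,0,0.35],
  [0,0,0,0,0,0,0.3],
  [0,0,0,0,0,0,0.25],
  [0,0,0,0,0,0,0.2],
  [0,0,0,0,0,0,0.2],
  [0,0,0,0,0,0,0.2],
  [0,0,0,0,0,0,0.2],
], squeeze=6)

```text
time_s: 21.9
tool_pos: [0.5222, -0.1338, 0.0947]
ee_rot: [0.681, 0.733, -0.0, -0.0]
force: [-2.5, -0.0, 3.9]
opening: 0.0252
grasp_force: 6.0
```

Emit:
move_arm([
  [0.014,0.001,0.011,0,0,0,0.2],
  [0.028,0.002,0.0215,0,0,0,0.2],
  [0.057,0.004,0.04,0,0,0,0.2],
  [0.088,0.0065,0.0565,0,0,0,0.2],
  [0.12,0.009,0.07,0,0,0,0.2],
  [0.153,0.011,0.08,0,0,0,0.2],
  [0.187,0.014,0.088,0,0,0,0.2],
  [0.221,0.016,0.0925,0,0,0,0.2],
  [0.24,0.0175,0.094,0,0,0,0.2],
  [0.2555,0.019,0.094,0,0,0,0.2],
  [0.2555,0.019,0.094,0,0,0,0.2],
  [0.2555,0.019,0.094,0,0,0,0.2],
])

```text
time_s: 22.9
tool_pos: [0.5737, -0.1299, 0.1131]
ee_rot: [0.681, 0.733, 0.0, 0.0]
force: [1.2, -0.9, -0.6]
opening: 0.025
grasp_force: 6.0
```

Releasing, rising, and checking the ball by its dark blob.

Emit:
move_arm([
  [0,0,0,0,0,0,0.35],
  [0,0,0,0,0,0,0.45],
  [0,0,0,0,0,0,0.55],
  [0,0,0,0,0,0,0.6],
  [0,0,0.05,0,0,0,0.6],
  [0,0,0.15,0,0,0,0.6],
  [0,0,0.3,0,0,0,0.6],
  [0,0,0.45,0,0,0,0.6],
  [0,0,0.6,0,0,0,0.6],
  [0,0,0.7,0,0,0,0.6],
  [0,0,0.7,0,0,0,0.6],
])

```text
time_s: 23.82
tool_pos: [0.5745, -0.1303, 0.2588]
ee_rot: [0.681, 0.733, 0.001, 0.004]
force: [0.4, -0.0, 1.5]
opening: 0.0529
grasp_force: 0.0
```

```bash
python3 - <<'E'
from h import *
np.set_printoptions(precision=4,suppress=True)
s=status.sense();print(s['tool_pos'],s['force'],s['time_s'])
def blob(c,p,r=16):
    u,v=map(int,proj(c,[p])[0].round());g=c['frame'][v-r:v+r,u-r:u+r].max(2)
    n,l,st,ce=cv2.connectedComponentsWithStats((g<45).astype('uint8'))
    return [(st[i,2:],ce[i]+[u-r,v-r]) for i in range(1,n) if st[i,4]>15]
for tag,p in(('7',[.5222,-.1335,.09]),('8',[.5735,-.13,.108])):
    cs={}
    for n in('side','scene','wrist'):
        c=load({'side':'d','scene':'s','wrist':'w'}[n]+'7') if tag=='7' else cap(n,{'side':'d','scene':'s','wrist':'w'}[n]+'8')
        cs[n]=(c,blob(c,p,28 if n=='wrist' else 12)); print(tag,n,proj(c,[p]),cs[n][1])
    try: 
        q=[(c,min(b,key=lambda t:np.linalg.norm(t[1]-proj(c,[p])[0]))[1]) for c,b in cs.values() if b]
        print('ball',tri(*q))
    except Exception as e: print(e)
# white module in side view before/after lever: tray moved?
for t in('d7','d8'):
    f=load(t)['frame'].astype(int)[270:345,255:310]; m=(f.min(2)>150); ys,xs=np.nonzero(m); print(t,m.sum(),xs.mean(),ys.mean())
E
```

```text
[ 0.5745 -0.1303  0.2588] [ 0.4191 -0.0326  1.4534] 23.8167
7 side [[249.729  260.8491]] [(array([12, 12, 91], dtype=int32), array([249.2418, 259.6923]))]
7 scene [[174.851  190.1806]] []
7 wrist [[229.4062 192.5373]] [(array([ 33,  32, 645], dtype=int32), array([229.4574, 190.876 ]))]
ball (array([ 0.5218, -0.1317,  0.0916]), [0.00046525537441234697, 0.0004652553744126512])
8 side [[273.9548 252.0066]] [(array([12, 10, 71], dtype=int32), array([274.1268, 252.2958]))]
8 scene [[176.3089 199.5612]] [(array([ 7,  6, 19], dtype=int32), array([175.3684, 202.2632]))]
8 wrist [[255.4365 176.6132]] [(array([ 41,  29, 417], dtype=int32), array([259.5348, 176.4245]))]
ball (array([ 0.5765, -0.131 ,  0.1047]), [0.0034289286510059327, 0.0033299569434712046, 0.0008871027409485906])
d7 1989 32.529411764705884 38.669180492709906
d8 2138 31.92376052385407 37.67352666043031
```

```bash
python3 - <<'E'
from h import *
np.set_printoptions(precision=4,suppress=True,linewidth=150)
for t in('w7','w8'):
    c=load(t)
    for y in(-.215,-.2):
        xs=np.arange(.548,.576,.001); P=proj(c,[[x,y,.047] for x in xs])
        g=cv2.remap(c['frame'].min(2),P[:,0].astype('f4').reshape(1,-1),P[:,1].astype('f4').reshape(1,-1),cv2.INTER_LINEAR).ravel()
        print(t,y,P[0],P[-1]);print(g)
E
```

```text
w7 -0.215 [255.5687 263.2889] [284.0761 265.2185]
[134 134 133 133 133 133 133 134 133 133 132 151 215 254 255 255 249 204 157 151 209 250 255 255 254 254 254 254]
w7 -0.2 [256.7795 248.9044] [285.677  250.8854]
[137 139 136 137 138 138 137 138 137 141 185 242 255 255 255 245 174 150 158 238 255 255 255 255 255 254 254 254]
w8 -0.215 [226.9376 234.8086] [251.1037 236.4013]
[134 133 133 132 134 135 134 133 133 132 130 144 215 252 255 255 239 189 139 155 211 246 255 254 254 254 254 254]
w8 -0.2 [227.5943 222.3413] [252.0414 223.9729]
[137 138 138 136 136 138 137 137 135 138 188 236 255 255 254 232 144 139 151 213 247 255 254 254 254 254 254 254]
```

The end wall's outer face measures x ≈ 0.562 at the pushed spot, and the fingers stopped with their face at 0.5534 + 0.009. So the tray is still home and straight, and the lever is upright. Handing in.

```bash
python3 -c "
from cell import order
print(order.hand_in())"
```

```text
the job is handed in; nothing more can be done
None
```

The job is handed in: the tray is home against the stop (20 N felt, no further travel), the lever measures upright, the arm is clear, and it took about 24 s; neither module showed as displaced up to the push, but the black one was out of sight under the roof after that.

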